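# Tighten the light-port collar of a microscope foot with a pin spanner

### The job

With the two-pronged pin spanner from the stand, engage both prongs fully in the two holes of the metal collar on the microscope foot's light port, and turn the collar clockwise (seen from above) until it comes up tight against its stop, gently and without straining it. Then put the spanner back into its stand, upright with both prongs in the stand's holes, and let go. Keep the fingers off the foot and leave the other things alone.

Things in the scene. Friction and masses are not known exactly. Their poses are not given: they have to be found in the camera images.
- foot: white foot of a microscope under service (its arm is off), fixed to the bench: a slab 190 x 130 mm, 50 mm high, with a round black drum (84 mm wide, top at 66 mm) that carries the collar. Origin on the bench under the light port's axis; the slab reaches 60 mm to its -x, 130 mm to +x, 65 mm to each side; z up
- port (a point): centre of the collar's top face, on its upright turning axis, 78 mm above the bench; axes are the foot's, they do not turn with the collar. The collar is a plain metal ring, 72 mm outside, 32 mm inside, 12 mm thick; the glass lens in its middle lies 4 mm below the top face. Two round through holes, 9.5 mm wide, 12 mm deep, stand opposite one another, 25 mm from the axis
- port_base (a point): point on the collar's axis at the drum's top, 66 mm up, the bottom of the holes; axes as the foot's. The holes' direction is not measured: with collar_turn at 0 their line lies within 0.5 rad either way of the foot's y axis; it turns clockwise with the joint. See the holes from above, or feel for them: prongs resting on the face at about 3 to 10 N and turned slowly about the axis drop in
- collar_turn (a joint): how far the collar is screwed down, rad; grows as the collar turns clockwise seen from above; it starts between 0 and 0.2 and comes up against a hard stop, tight, at 0.95. The thread has friction of about 0.25 N m and stays where it is left; light rubbing does not turn it
- spanner_handle (a point): centre of the pin spanner's handle, half-way up, 49 mm above the prong tips. The spanner stands upright in its stand: flat black handle 36 mm (its x) by 18 mm (its y) by 60 mm high on a steel cross bar 66 mm (x) by 14 by 10 mm with two prongs under it. x runs along the bar from prong to prong, z up. Grasp it across the 18 mm. Mass about 0.3 kg
- prongs_mid (a point): point midway between the tips of the spanner's two prongs, 49 mm below the middle of the handle and 9 mm below the underside of the bar; axes as for the handle
- prong_a (a point): tip of one prong, 25 mm from the middle along the spanner's +x. A prong is a round pin of 7 mm diameter, 9 mm long below the bar, tapering to 3.6 mm over its last 2 mm
- prong_b (a point): tip of the other prong, 25 mm from the middle along the spanner's -x; same form
- stand_top (a point): centre of the top face of the spanner's stand, a grey block 90 mm (its x) by 40 mm by 25 mm high fixed to the bench, with two square holes 15 mm wide and 15 mm deep, 25 mm either side of this point along its x. The spanner stands in it with a prong in each hole and its bar resting on the top; either way round is right
- eyepiece_mid (a point): the middle of a black eyepiece standing on the bench, 36 mm wide, 58 mm high; a bystander, leave it alone
- oil_bottle_mid (a point): the middle of a small amber oil bottle, 34 mm wide, 65 mm high; a bystander, leave it alone
- slide_box_mid (a point): the middle of a flat slide box, 85 x 60 mm, 34 mm high; a bystander, leave it alone
There are look-alikes about, which are no part of the job. What is shaped like the part that bears stand_top but pink or red is not meant. Of the things that look like the foot, the smaller one is meant.

How it is judged:
On the way, in this order (a step that is already met when the one before it is completed fails the run):
1. both prongs of the spanner are down in the collar's holes before the collar is tightened (z of each of prong_a, prong_b in the frame of port below -0.005 m and horizontal distance between prongs_mid and port below 0.005 m and angle between prongs_mid's own z axis and vertical below 0.12 rad and value of joint collar_turn below 0.6 rad), for 0.1 s.
2. the collar is turned up tight with both prongs still in its holes (z of each of prong_a, prong_b in the frame of port below -0.005 m and horizontal distance between prongs_mid and port below 0.005 m and angle between prongs_mid's own z axis and vertical below 0.12 rad and value of joint collar_turn above 0.9 rad), for 0.1 s.
At the end, for the whole second after the job is handed in: the collar is tight (collar_turn above 0.90 of 0.95 rad) and the spanner stands upright (within 0.08 rad), at rest and released in its stand, both prong tips more than 5 mm below the stand's top face and its middle within 9 mm of the stand's middle (value of joint collar_turn above 0.9 rad and z of each of prong_a, prong_b in the frame of stand_top below -0.005 m and horizontal distance between prongs_mid and stand_top below 0.009 m and angle between prongs_mid's own z axis and vertical below 0.08 rad and linear speed of spanner below 0.03 m/s and angular speed of spanner below 0.2 rad/s and contact force between the fingers and spanner below 0.1 N); the robot touches nothing.
It fails at once if the spanner presses or strains on the microscope foot or its collar with more than 60 N (contact force between spanner and foot above 60 N).
It fails at once if the fingers touch the microscope foot or its collar (over 3 N) (contact force between the fingers and foot above 3 N).
It fails at once if the eyepiece is shifted by more than 20 mm (distance of eyepiece_mid from where it was at the start of the episode above 0.02 m).
It fails at once if the oil bottle is shifted by more than 20 mm (distance of oil_bottle_mid from where it was at the start of the episode above 0.02 m).
It fails at once if the slide box is shifted by more than 20 mm (distance of slide_box_mid from where it was at the start of the episode above 0.02 m).
It also fails if it takes over 72 s, if anything falls off the work surface, if the arm or the gripper's body presses on something with over 40 N, if the wrist force passes 120 N, or if a joint passes its speed limit or range.

### The arm

A 6-joint arm with a two-finger parallel gripper is mounted at the origin on the work surface. World frame = base frame: x ahead of the robot, y to its left, z up, the work surface at z = 0. Lengths are in m, angles in rad, forces in N, time in s.
With the tool pointing down it reaches from about 0.225 to 0.725 m from the base axis. Payload 3.1 kg.
Tool frame: the origin (TCP) lies on the centre line of the jaws, within the pads' length; the fingertips stand manip.tip_extent ahead of it and the grasp point (between the pads) lies 3 mm ahead of it (manip.tip_extent is the distance from the TCP to the fingertips, in m); z points along the fingers, y is the direction in which the jaws open and shut (so a half turn about z gives the same grasp; the last joint's range is limited). The gripper opens to 85 mm and grips with 20 to 120 N. Pads are 22 mm wide; open, the fingers measure 114 mm over their backs; the gripper's body (76 mm by 85 mm) begins 54 mm behind the grasp point. The pads swing forward as they close: fully open they stand 13 mm farther back than shut.
Start: joints at [1.179, 0.048, 0.099, 1.622, 0, 1.443], TCP at [0.137, 0.507, 0.227] pointing down, gripper open.
Joint ranges: [-2.91, 2.91], [-0.99, 1.94], [-1.21, 1.42], [-2.12, 2.29], [-1.49, 1.47], [-3.14, 3.14]. Speed limits (rad/s): [2.79, 2.79, 3.14, 3.14, 3.14, 3.14].

### API

Orientations are given as [roll, pitch, yaw] about the fixed x, y, z axes, in that order (R = Rz(yaw) Ry(pitch) Rx(roll)).
In Python, from rig import status, get_image, manip gives the robot as it stands. The module is installed in compiled form; this text tells all that it offers.
- The arm moves only by the tool move_arm, never from a script. Its argument "series" is a list of rows, each a list of 5 numbers: the finger opening in m, from 0 to 0.0854, then the shift along the tool's x, y, z in m, then the turn about the tool's z in rad. A call has 1 to 8 rows; each row shifts and turns the pose as measured when the row begins, along the tool's axes as they then stand; what a row does not reach is not made up. A row lasts 1/10 s, in which the tool goes at most 50 mm and 8.59 degrees, less where a joint would pass 70% of its speed; a pose out of reach is approached as far as the arm can. A call with a gripper value outside its range is refused whole. The fingers move at their own pace and stop on an object; the grip force is fixed at half the most. Time passes only in rows, so rows that do not move let the fingers close. It gives the time, the measured TCP pose, the force and the opening at its end, in the units of the state.
- status.get_obs(): the state, without advancing time (a new reading comes with each control period).
- get_image(name): name is "side" or "top"; returns a dict with "image" (384x512x3 uint8, red, green, blue), "fovy" (degrees; the focal length in pixels is half the picture's height over the tangent of half this angle, whatever the lens; pixels are square), "cx", "cy" (the principal point, pixels), "k1" (the pictures are not rectified: a ray, as slopes to the right and down, at radius r is drawn at 1 + k1 r^2 times it, then the intrinsics apply), "view" (4x4, takes a point from world to camera coordinates). Camera axes: x right, y up, looking along -z (the intrinsics and any distortion apply to the point x, -y, -z); pixel columns grow to the right and rows downward; lengths in m; the calibration is good to about 2 mm. A picture is of the moment at which its call begins. There is no depth.
- manip.hand_in(): hands the job in, once; it reports no verdict.
The state is a dict: "clock": time; "qpos": joint angles; "qvel": joint speeds; "joint_torque": joint torques, N m; "eef_pos": TCP position; "orientation": TCP orientation; "ft_force": force on the tool from outside, world axes, zero at the start; "wrist_torque": the same for the moment, N m; "finger_gap": finger opening in m.
Only numpy, scipy, OpenCV 4.12 (cv2) and the standard library are available. Lean on these libraries where they do the work, as an engineer would, in place of code of your own. Each camera call takes 0.05 s, during which the arm holds its last target.

## Working session

There is one attempt and no reset: what is moved stays moved. The work goes in short steps, Python scripts to look and compute and a tool call to move; the robot and the scene stay as the last step left them, time stands still between calls to the robot, and variables do not carry over. Pictures are saved under pics/ and viewed, and the job is handed in when it is done.

Besides the shell and the picture viewer there is one more tool, called after "Emit:" by a JSON object that holds its "api" and its "payload". move_arm: Moves the arm, as the interface text tells. Its arguments: {"type":"object","properties":{"series":{"type":"array","items":{"type":"array","items":{"type":"number"}}}},"required":["series"]}

```bash
mkdir -p pics; cat > h.py <<'E'
import numpy as np, cv2
from rig import status, get_image, manip
def save(n,fn):
    d=get_image(n); cv2.imwrite('pics/'+fn+'.png',d['image'][:,:,::-1]); np.save('pics/'+fn+'.npy',d,allow_pickle=True); return d
def load(fn): return np.load('pics/'+fn+'.npy',allow_pickle=True).item()
def K(d):
    f=192/np.tan(np.radians(d['fovy'])/2); return np.array([[f,0,d['cx']],[0,f,d['cy']],[0,0,1]])
def proj(d,P):
    P=np.atleast_2d(P); c=(np.c_[P,np.ones(len(P))]@np.array(d['view']).T)[:,:3]*[1,-1,-1]
    return cv2.projectPoints(c.reshape(-1,1,3),np.zeros(3),np.zeros(3),K(d),np.array([d['k1'],0,0,0.]))[0].reshape(-1,2)
def ray(d,uv):
    p=cv2.undistortPointsIter(np.array(uv,float).reshape(-1,1,2),K(d),np.array([d['k1'],0,0,0.]),None,None,(3,100,1e-10)).reshape(-1,2)
    c=np.c_[p[:,0],-p[:,1],-np.ones(len(p))]; V=np.array(d['view']); R=V[:3,:3]
    return -R.T@V[:3,3], c@R
def plane(d,uv,z):
    o,r=ray(d,uv); return o+r*((z-o[2])/r[:,2])[:,None]
E
python3 - <<'E'
from h import *
for n in('top','side'):
    d=save(n,n+'0'); print(n,d['fovy'],d['cx'],d['cy'],d['k1'],np.round(d['view'],3).tolist(), np.round(ray(d,[[0,0]])[0],3))
print(status.get_obs(), manip.tip_extent)
E
```

```text
top 51.2992938248934 261.0058617186586 187.25419210736038 -0.07494023794345935 [[-0.032, -0.999, 0.002, 0.005], [0.978, -0.031, 0.206, -0.473], [-0.206, 0.008, 0.979, -1.194], [0.0, 0.0, 0.0, 1.0]] [ 0.217 -0.     1.266]
side 44.301489126834426 253.38935910503298 197.2846170164737 -0.13981694468960454 [[0.707, -0.708, 0.003, -0.332], [0.555, 0.557, 0.618, -0.315], [-0.439, -0.435, 0.787, -0.998], [0.0, 0.0, 0.0, 1.0]] [-0.029 -0.493  0.98 ]
{'clock': 0.1, 'qpos': array([1.17919169e+00, 4.86383682e-02, 9.77151799e-02, 1.62203591e+00,
       2.04506840e-05, 1.44302250e+00]), 'qvel': array([ 0.00043468, -0.00010393,  0.00356986, -0.00214461,  0.00069211,
       -0.00025021]), 'joint_torque': array([ 2.16501241e-03, -3.39851725e+01,  3.20936322e+01,  1.58231630e-02,
       -7.38953850e-05, -9.54579434e-06]), 'eef_pos': array([0.13667579, 0.50628716, 0.22613447]), 'orientation': array([-3.13945012e+00, -2.95877811e-04,  2.87776150e+00]), 'ft_force': array([-0.39139342, -0.48910446,  0.26412417]), 'wrist_torque': array([ 0.00895803,  0.03010461, -0.0057361 ]), 'finger_gap': 0.085532689190775} 0.022
```

View pics/top0.png

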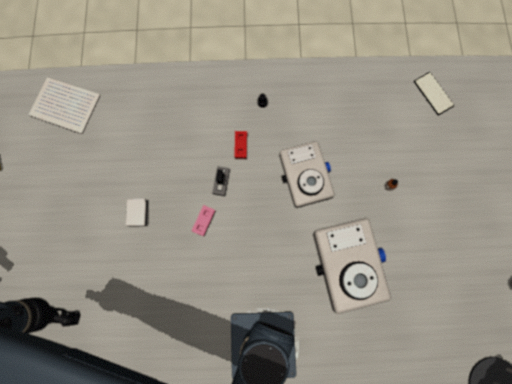

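View pics/side0.png

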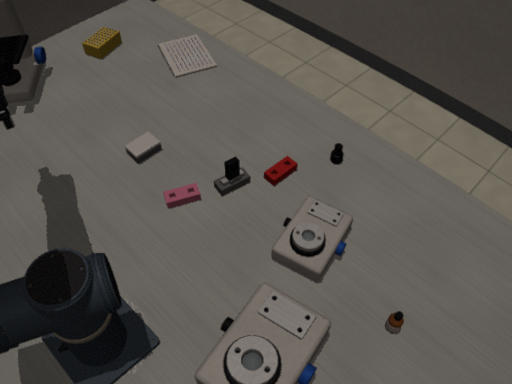

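The top view shows the small foot's collar near (311,181), the grey stand with the spanner near (221,181), and red and pink decoy stands. I'll zoom in on these.

```bash
python3 - <<'E'
from h import *
t=load('top0')['image'][:,:,::-1]; s=load('side0')['image'][:,:,::-1]
z=lambda im,x,y,w,h,k:cv2.resize(im[y:y+h,x:x+w],None,fx=k,fy=k,interpolation=cv2.INTER_CUBIC)
a=np.hstack([z(t,280,150,50,50,8),z(t,200,155,50,50,8)])
cv2.imwrite('pics/z1.png',a)
a=np.hstack([z(s,275,205,66,66,6),z(s,205,145,66,66,6)])
cv2.imwrite('pics/z2.png',a)
E
```

```text
(no output)
```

View pics/z1.png

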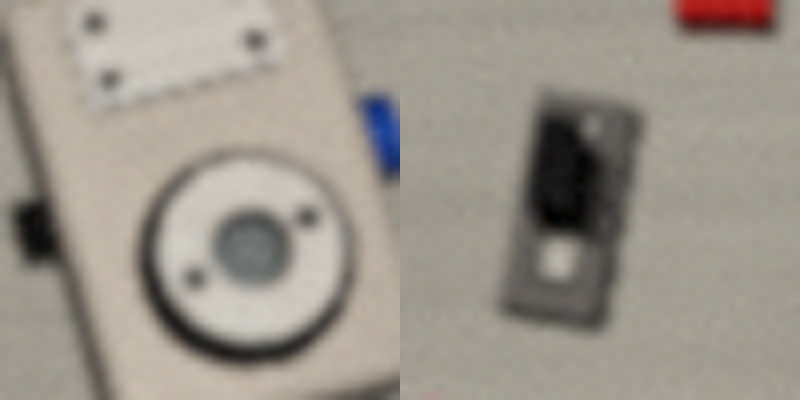

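View pics/z2.png

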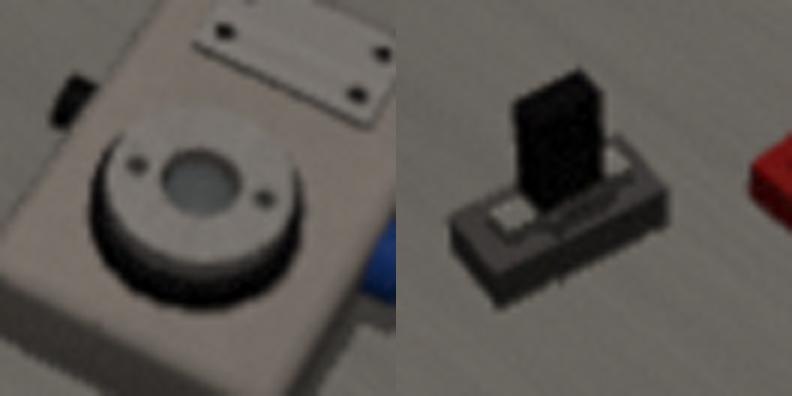

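```bash
python3 - <<'E'
from h import *
t=load('top0'); s=load('side0')
T1=lambda P,x0,y0,k:[[x0+(a+.5)/k-.5,y0+(b+.5)/k-.5] for a,b in P]
hc=plane(t,T1([[308,217],[195,278],[252,248]],280,150,8),.078); print('collar top',hc.round(4),'mid',hc[:2].mean(0).round(4),'len',np.linalg.norm(hc[0]-hc[1]),'ang',np.arctan2(*(hc[0]-hc[1])[[1,0]]))
hs=plane(s,T1([[137,164],[265,199]],275,205,6),.078); print('collar side',hs.round(4),'mid',hs.mean(0).round(4),np.linalg.norm(hs[0]-hs[1]),'ang',np.arctan2(*(hs[0]-hs[1])[[1,0]]))
# lens centres z=.074
print('lens',plane(t,T1([[252,248]],280,150,8),.074).round(4),plane(s,T1([[201,182]],275,205,6),.074).round(4))
st=plane(s,T1([[54,220],[103,275],[272,185],[222,138]],205,145,6),.025); print('stand side',st.round(4).tolist(),st.mean(0).round(4),[np.linalg.norm(st[i]-st[(i+1)%4]).round(4) for i in range(4)], 'ang',np.arctan2(*(st[2]-st[1])[[1,0]]),np.arctan2(*(st[3]-st[0])[[1,0]]))
b=plane(t,T1([[157,281],[197,110]],200,155,8),.035); print('bar top',b.round(4).tolist(),b.mean(0).round(4),np.linalg.norm(b[0]-b[1]),np.arctan2(*(b[1]-b[0])[[1,0]]))
# slab of foot: beige mask in top
c=np.array([.45,.17,0])
E
```

```text
collar top [[ 0.4945 -0.1855  0.078 ]
 [ 0.472  -0.1409  0.078 ]
 [ 0.483  -0.1633  0.078 ]] mid [ 0.4833 -0.1632  0.078 ] len 0.04990690780635505 ang -1.1037160963873616
collar side [[ 0.4748 -0.1375  0.078 ]
 [ 0.4974 -0.1829  0.078 ]] mid [ 0.4861 -0.1602  0.078 ] 0.05070179315909991 ang 2.0321612991069813
lens [[ 0.4839 -0.1639  0.074 ]] [[ 0.4882 -0.159   0.074 ]]
stand side [[0.4678, 0.1477, 0.025], [0.462, 0.1094, 0.025], [0.5503, 0.0942, 0.025], [0.5541, 0.13, 0.025]] [0.5085 0.1203 0.025 ] [np.float64(0.0387), np.float64(0.0896), np.float64(0.036), np.float64(0.088)] ang -0.17051141359338118 -0.20167174558579887
bar top [[0.4724, 0.1212, 0.035], [0.5413, 0.1046, 0.035]] [0.5068 0.1129 0.035 ] 0.07083506457697204 -0.23666064930454103
```

```bash
python3 - <<'E'
from h import *
t=load('top0'); s=load('side0')
k=12
for n,d,C in(('t',t,[.507,.117]),('s',s,[.507,.117])):
    im=d['image'][:,:,::-1].copy()
    u,v=proj(d,[C+[.03]])[0]; x0,y0=int(u)-18,int(v)-20; w=33
    big=cv2.resize(im[y0:y0+44,x0:x0+w],None,fx=k,fy=k,interpolation=cv2.INTER_CUBIC)
    big=cv2.convertScaleAbs(big,alpha=1.8)
    for z,cx,cy,a,L,W,col in((.025,.507,.117,-.19,.09,.04,(0,255,0)),(.035,.507,.117,-.19,.066,.014,(0,0,255)),(.095,.507,.117,-.19,.036,.018,(255,100,0))):
        R=np.array([[np.cos(a),-np.sin(a)],[np.sin(a),np.cos(a)]])
        q=np.array([[1,1],[1,-1],[-1,-1],[-1,1]])*[L/2,W/2]@R.T+[cx,cy]
        p=proj(d,np.c_[q,np.full(4,z)]); p=(p-[x0,y0]+.5)*k-.5
        cv2.polylines(big,[p.round().astype(int)],True,col,1)
    cv2.imwrite(f'pics/o{n}.png',big)
a=cv2.imread('pics/ot.png');b=cv2.imread('pics/os.png'); cv2.imwrite('pics/o.png',np.hstack([a,b]))
E
```

```text
(no output)
```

View pics/o.png

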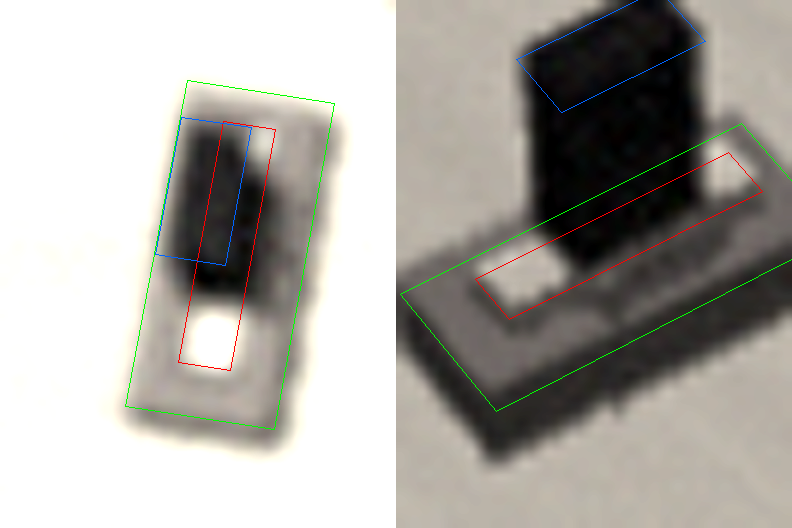

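```bash
cat >> h.py <<'E'
from scipy.spatial.transform import Rotation as Ro
def go(x,y,z,yaw):
    o=status.get_obs(); R=Ro.from_euler('xyz',o['orientation']).as_matrix()
    d=R.T@(np.array([x,y,z])-o['eef_pos']); print('t',o['clock'],'tcp',o['eef_pos'].round(4),'rpy',o['orientation'].round(4),'F',o['ft_force'].round(2),'gap',round(o['finger_gap'],4))
    print('tool delta',d.round(4),'turn',round((o['orientation'][2]-yaw+np.pi)%(2*np.pi)-np.pi,4))
E
python3 -c "
from h import *
go(.507,.117,.226,2.952)"
```

```text
t 0.1 tcp [0.1367 0.5063 0.2261] rpy [-3.1395e+00 -3.0000e-04  2.8778e+00] F [-0.39 -0.49  0.26] gap 0.0855
tool delta [-0.459  -0.2792  0.0006] turn -0.0742
```

Emit:
{"api": "move_arm", "payload": {"series": [[0.0854, -0.042, -0.0255, 0, -0.009], [0.0854, -0.042, -0.0255, 0, -0.009], [0.0854, -0.042, -0.0255, 0, -0.009], [0.0854, -0.042, -0.0255, 0, -0.009], [0.0854, -0.042, -0.0255, 0, -0.009], [0.0854, -0.042, -0.0255, 0, -0.009], [0.0854, -0.042, -0.0255, 0, -0.009], [0.0854, -0.042, -0.0255, 0, -0.009]]}}

```text
clock: 0.9
eef_pos: [0.4191, 0.2282, 0.2203]
orientation: [-3.136, -0.006, 2.968]
ft_force: [0.8, 1.2, 0.3]
finger_gap: 0.0856
```

```bash
python3 -c "
from h import *
go(.507,.117,.15,2.952)"
```

```text
t 0.9 tcp [0.4191 0.2282 0.2203] rpy [-3.1355 -0.0056  2.9683] F [0.81 1.18 0.28] gap 0.0856
tool delta [-0.1061 -0.0939  0.0703] turn 0.0163
```

Emit:
{"api": "move_arm", "payload": {"series": [[0.0854, -0.035, -0.031, 0.01, 0.005], [0.0854, -0.035, -0.031, 0.01, 0.005], [0.0854, -0.028, -0.025, 0.01, 0.006], [0.0854, -0.008, -0.007, 0.02, 0], [0.0854, 0, 0, 0.02, 0], [0.0854, 0, 0, 0, 0]]}}

```text
clock: 1.5
eef_pos: [0.5125, 0.1044, 0.1444]
orientation: [-3.134, -0.008, 2.94]
ft_force: [-0.7, -0.0, -0.8]
finger_gap: 0.0852
```

```bash
python3 -c "
from h import *
go(.507,.117,.11,2.952)
for n in('top','side'): save(n,n+'1')
a=load('top1')['image'][130:230,150:270,::-1];b=load('side1')['image'][80:230,170:300,::-1]
cv2.imwrite('pics/z3.png',np.hstack([cv2.resize(a,(400,333)),cv2.resize(b,(289,333))]))"
```

```text
t 1.5 tcp [0.5125 0.1044 0.1444] rpy [-3.1339 -0.0076  2.94  ] F [-0.75 -0.01 -0.81] gap 0.0852
tool delta [0.0077 0.0115 0.0344] turn -0.012
```

View pics/z3.png

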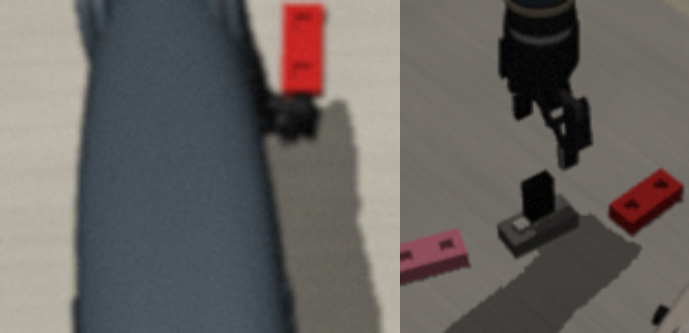

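Emit:
{"api": "move_arm", "payload": {"series": [[0.0854, 0.008, 0.0115, 0, -0.012], [0.0854, 0, 0, 0, 0], [0.0854, 0, 0, 0, 0]]}}

```text
clock: 1.9
eef_pos: [0.509, 0.1212, 0.1512]
orientation: [-3.138, 0.002, 2.957]
ft_force: [0.2, -0.8, 1.6]
finger_gap: 0.0851
```

```bash
python3 -c "
from h import *
go(.507,.117,.070,2.952)"
```

```text
t 1.9 tcp [0.509  0.1212 0.1512] rpy [-3.1375e+00  2.1000e-03  2.9573e+00] F [ 0.17 -0.8   1.57] gap 0.0851
tool delta [ 0.0013 -0.0041  0.0812] turn 0.0053
```

Emit:
{"api": "move_arm", "payload": {"series": [[0.0854, 0.001, -0.003, 0.01, 0.004], [0.0854, 0.0, -0.001, 0.015, 0], [0.0854, 0, 0, 0.015, 0], [0.0854, 0, 0, 0.015, 0], [0.0854, 0, 0, 0.01, 0], [0.0854, 0, 0, 0, 0]]}}

```text
clock: 2.5
eef_pos: [0.5082, 0.118, 0.0853]
orientation: [-3.138, 0.008, 2.956]
ft_force: [-0.0, 0.6, 0.7]
finger_gap: 0.0853
```

```bash
python3 -c "
from h import *
go(.507,.117,.070,2.952)"
```

```text
t 2.5 tcp [0.5082 0.118  0.0853] rpy [-3.1384  0.0083  2.9557] F [-0.02  0.62  0.69] gap 0.0853
tool delta [ 0.0012 -0.0012  0.0153] turn 0.0037
```

Emit:
{"api": "move_arm", "payload": {"series": [[0.0854, 0.001, -0.001, 0.013, 0.003], [0.0854, 0, 0, 0.002, 0], [0.0854, 0, 0, 0, 0]]}}

```text
clock: 2.8
eef_pos: [0.5076, 0.1171, 0.0699]
orientation: [-3.139, 0.01, 2.952]
ft_force: [-0.4, 0.9, 0.0]
finger_gap: 0.0855
```

```bash
python3 -c "
from h import *
go(.507,.117,.070,2.952)
d=save('side','side2')
cv2.imwrite('pics/z4.png',cv2.resize(d['image'][100:220,180:300,::-1],(600,600),interpolation=cv2.INTER_CUBIC))"
```

```text
t 2.8 tcp [0.5076 0.1171 0.0699] rpy [-3.1387  0.0097  2.9525] F [-0.37  0.93  0.04] gap 0.0855
tool delta [ 0.0006 -0.0002 -0.0001] turn 0.0005
```

View pics/z4.png

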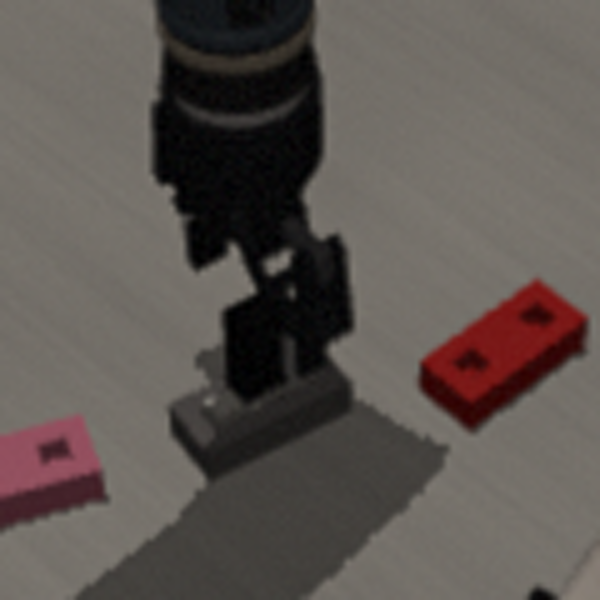

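The fingers straddle the handle; closing in steps so I can watch for side forces.

Emit:
{"api": "move_arm", "payload": {"series": [[0.05, 0, 0, 0, 0], [0.03, 0, 0, 0, 0], [0.024, 0, 0, 0, 0], [0.021, 0, 0, 0, 0], [0.02, 0, 0, 0, 0]]}}

```text
clock: 3.35
eef_pos: [0.509, 0.1172, 0.0719]
orientation: [-3.14, 0.013, 2.952]
ft_force: [-0.8, -1.5, 1.0]
finger_gap: 0.0202
```

```bash
python3 -c "
from h import *
go(.507,.117,.070,2.952)"
```

```text
t 3.35 tcp [0.509  0.1172 0.0719] rpy [-3.1395  0.0128  2.9525] F [-0.78 -1.49  1.01] gap 0.0202
tool delta [ 0.002  -0.0005  0.0019] turn 0.0005
```

Emit:
{"api": "move_arm", "payload": {"series": [[0.02, 0.002, 0, 0.002, 0], [0.0, 0, 0, 0, 0], [0.0, 0, 0, 0, 0], [0.0, 0, 0, 0, 0]]}}

```text
clock: 3.75
eef_pos: [0.5073, 0.1173, 0.0702]
orientation: [-3.139, 0.014, 2.952]
ft_force: [-0.2, 0.5, 0.5]
finger_gap: 0.0168
```

```bash
python3 -c "
from h import *
go(.507,.117,.070,2.952)"
```

```text
t 3.75 tcp [0.5073 0.1173 0.0702] rpy [-3.1393  0.0141  2.9522] F [-0.21  0.51  0.47] gap 0.0168
tool delta [ 0.0003 -0.0004  0.0002] turn 0.0002
```

Emit:
{"api": "move_arm", "payload": {"series": [[0, 0, 0, 0, 0], [0, 0, 0, -0.01, 0], [0, 0, 0, -0.02, 0], [0, 0, 0, -0.025, 0], [0, 0, 0, -0.025, 0], [0, 0, 0, -0.02, 0], [0, 0, 0, 0, 0]]}}

```text
clock: 4.45
eef_pos: [0.5013, 0.1181, 0.1697]
orientation: [-3.137, 0.001, 2.953]
ft_force: [1.0, -0.1, -2.0]
finger_gap: 0.0167
```

```bash
python3 -c "
from h import *
go(.485,-.162,.170,2.037)
d=save('side','side3')
cv2.imwrite('pics/z5.png',cv2.resize(d['image'][80:220,180:300,::-1],(600,700)[:2],interpolation=cv2.INTER_CUBIC)[:600])"
```

```text
t 4.45 tcp [0.5013 0.1181 0.1697] rpy [-3.1373e+00  8.0000e-04  2.9527e+00] F [ 1.05 -0.13 -2.04] gap 0.0167
tool delta [-0.0366 -0.2782  0.001 ] turn 0.9157
```

View pics/z5.png

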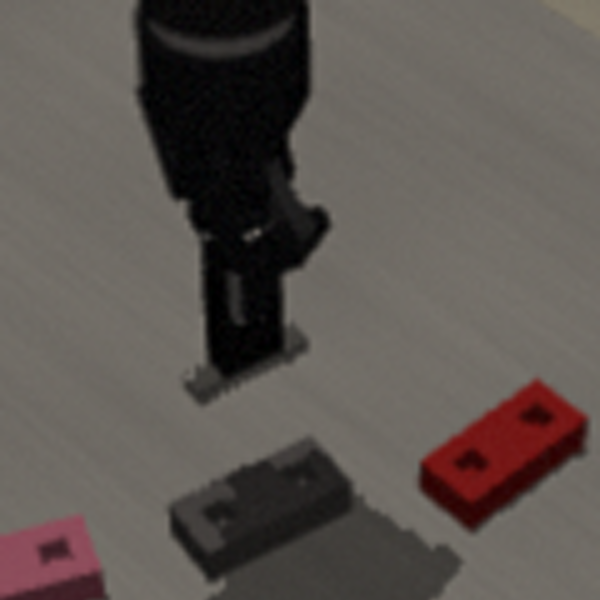

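```bash
cat >> h.py <<'E'
def rows(x,y,z,yaw,n):
    o=status.get_obs(); p=o['eef_pos']; y0=o['orientation'][2]; dy=((yaw-y0+np.pi)%(2*np.pi)-np.pi)/n; D=(np.array([x,y,z])-p)/n
    for i in range(n):
        a=y0+dy*i; print([0,*(round(float(v),4) for v in (np.cos(a)*D[0]+np.sin(a)*D[1], np.sin(a)*D[0]-np.cos(a)*D[1], -D[2])), round(-dy,4)])
E
python3 -c "
from h import *
rows(.485,-.162,.170,2.037,9)"
```

```text
[0, -0.0042, -0.0309, -0.0002, np.float64(0.1017)]
[0, -0.0073, -0.0303, -0.0002, np.float64(0.1017)]
[0, -0.0103, -0.0294, -0.0002, np.float64(0.1017)]
[0, -0.0132, -0.0282, -0.0002, np.float64(0.1017)]
[0, -0.016, -0.0267, -0.0002, np.float64(0.1017)]
[0, -0.0187, -0.025, -0.0002, np.float64(0.1017)]
[0, -0.0211, -0.0229, -0.0002, np.float64(0.1017)]
[0, -0.0233, -0.0207, -0.0002, np.float64(0.1017)]
[0, -0.0253, -0.0182, -0.0002, np.float64(0.1017)]
```

Emit:
{"api": "move_arm", "payload": {"series": [[0, -0.004, -0.031, 0, 0.1], [0, -0.007, -0.03, 0, 0.1], [0, -0.01, -0.029, 0, 0.1], [0, -0.013, -0.028, 0, 0.1], [0, -0.016, -0.027, 0, 0.1], [0, -0.0185, -0.025, 0, 0.1], [0, -0.021, -0.023, 0, 0.1], [0, 0, 0, 0, 0]]}}

```text
clock: 5.3
eef_pos: [0.4783, -0.1032, 0.1527]
orientation: [-3.122, -0.017, 2.228]
ft_force: [0.1, 0.9, -2.7]
finger_gap: 0.0167
```

```bash
python3 -c "
from h import *
go(.485,-.162,.170,2.037)
rows(.485,-.162,.170,2.037,4)"
```

```text
t 5.3 tcp [ 0.4783 -0.1032  0.1527] rpy [-3.1222 -0.0165  2.2284] F [ 0.11  0.86 -2.75] gap 0.0167
tool delta [-0.0503 -0.031  -0.0175] turn 0.1914
[0, -0.0127, -0.0077, -0.0043, np.float64(0.0479)]
[0, -0.013, -0.007, -0.0043, np.float64(0.0479)]
[0, -0.0133, -0.0064, -0.0043, np.float64(0.0479)]
[0, -0.0136, -0.0058, -0.0043, np.float64(0.0479)]
```

Emit:
{"api": "move_arm", "payload": {"series": [[0, -0.013, -0.008, -0.006, 0.048], [0, -0.013, -0.007, -0.005, 0.048], [0, -0.013, -0.006, -0.004, 0.048], [0, -0.01, -0.004, -0.002, 0.03], [0, 0, 0, 0, 0]]}}

```text
clock: 5.8
eef_pos: [0.4824, -0.1584, 0.1635]
orientation: [-3.114, -0.024, 2.046]
ft_force: [-0.0, 1.0, -1.7]
finger_gap: 0.0168
```

```bash
python3 -c "
from h import *
go(.485,-.162,.170,2.037)
rows(.485,-.162,.150,2.037,3)
for n in('top','side'): save(n,n+'4')
a=load('top4')['image'][130:230,250:370,::-1];b=load('side4')['image'][150:290,240:360,::-1]
cv2.imwrite('pics/z6.png',np.hstack([cv2.resize(a,(384,320)),cv2.resize(b,(411,480),interpolation=cv2.INTER_CUBIC)[:320]]))
cv2.imwrite('pics/z6.png',cv2.resize(b,(515,600),interpolation=cv2.INTER_CUBIC))"
```

```text
t 5.8 tcp [ 0.4824 -0.1584  0.1635] rpy [-3.1139 -0.0237  2.0458] F [-0.05  0.96 -1.74] gap 0.0168
tool delta [-0.0042  0.0004 -0.0066] turn 0.0088
[0, -0.0015, 0.0002, 0.0045, np.float64(0.0029)]
[0, -0.0015, 0.0002, 0.0045, np.float64(0.0029)]
[0, -0.0015, 0.0002, 0.0045, np.float64(0.0029)]
```

View pics/z6.png

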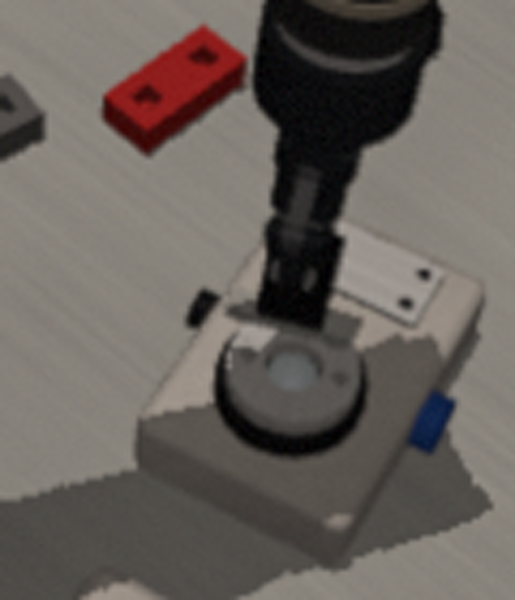

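```bash
python3 -c "
from h import *
d=load('side4')
im=d['image'][210:250,285:330,::-1]
cv2.imwrite('pics/z7.png',cv2.convertScaleAbs(cv2.resize(im,None,fx=14,fy=14,interpolation=cv2.INTER_CUBIC),alpha=1.7))
o=status.get_obs();R=Ro.from_euler('xyz',o['orientation']).as_matrix()
for nm,z in(('bartop',.035),('barbot',.045),('tip',.054)):
  for sx in(-.033,0,.033):
    p=o['eef_pos']+R@[sx,0,z]; q=proj(d,[p])[0]; print(nm,sx,p.round(4),((q-[285,210]+.5)*14-.5).round(0))
"
```

```text
bartop -0.033 [ 0.496  -0.186   0.1276] [524. 239.]
bartop 0 [ 0.4808 -0.1567  0.1284] [321. 184.]
bartop 0.033 [ 0.4657 -0.1274  0.1292] [119. 129.]
barbot -0.033 [ 0.4956 -0.1859  0.1176] [515. 276.]
barbot 0 [ 0.4805 -0.1566  0.1184] [313. 221.]
barbot 0.033 [ 0.4653 -0.1273  0.1192] [113. 166.]
tip -0.033 [ 0.4953 -0.1858  0.1086] [506. 308.]
tip 0 [ 0.4801 -0.1565  0.1094] [306. 254.]
tip 0.033 [ 0.465  -0.1272  0.1102] [107. 199.]
```

View pics/z7.png

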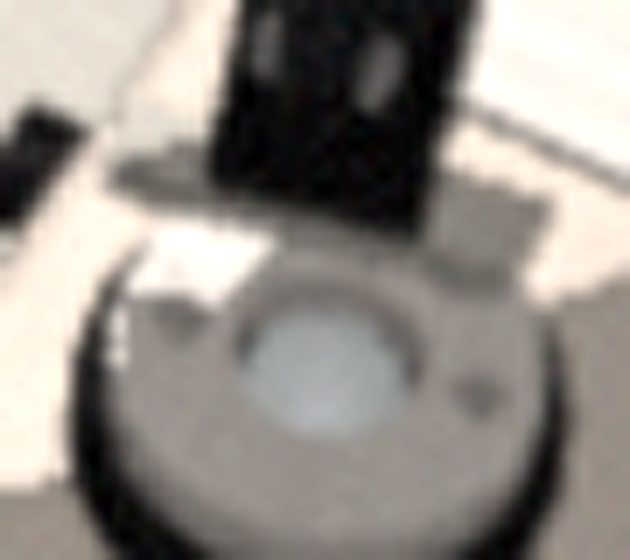

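Emit:
{"api": "move_arm", "payload": {"series": [[0, -0.003, 0.0, 0.008, 0.008], [0, -0.001, 0, 0.008, 0], [0, 0, 0, 0.006, 0], [0, 0, 0, 0, 0], [0, 0, 0, 0, 0]]}}

```text
clock: 6.4
eef_pos: [0.4825, -0.1581, 0.1381]
orientation: [-3.113, -0.028, 2.043]
ft_force: [-0.9, 0.2, -2.5]
finger_gap: 0.0166
```

```bash
cat > m.py <<'E'
from h import *
import sys
n=sys.argv[1]
go(.485,-.162,.137,2.037)
for c in('side','top'): save(c,c+n)
d=load('side'+n)
im=d['image'][210:250,285:330,::-1]
cv2.imwrite(f'pics/m{n}.png',cv2.convertScaleAbs(cv2.resize(im,None,fx=14,fy=14,interpolation=cv2.INTER_CUBIC),alpha=1.7))
o=status.get_obs();R=Ro.from_euler('xyz',o['orientation']).as_matrix()
print('prong mid',(o['eef_pos']+R@[0,0,.054]).round(4))
for nm,z,y in(('topfront',.035,-.007),('topback',.035,.007),('botfront',.045,-.007)):
  for sx in(-.033,.033):
    p=o['eef_pos']+R@[sx,y,z]; q=proj(d,[p])[0]; print(nm,sx,p.round(4),((q-[285,210]+.5)*14-.5).round(0))
E
python3 m.py 5
```

```text
t 6.4 tcp [ 0.4825 -0.1581  0.1381] rpy [-3.1129 -0.0276  2.0425] F [-0.92  0.16 -2.51] gap 0.0166
tool delta [-0.0047  0.0005  0.001 ] turn 0.0055
prong mid [ 0.4805 -0.1576  0.0844]
topfront -0.033 [ 0.49   -0.1904  0.1027] [503. 365.]
topfront 0.033 [ 0.46   -0.1316  0.1045] [105. 254.]
topback -0.033 [ 0.5025 -0.184   0.1023] [522. 297.]
topback 0.033 [ 0.4725 -0.1252  0.1041] [127. 187.]
botfront -0.033 [ 0.4896 -0.1903  0.0927] [493. 400.]
botfront 0.033 [ 0.4597 -0.1315  0.0945] [ 98. 290.]
```

View pics/m5.png

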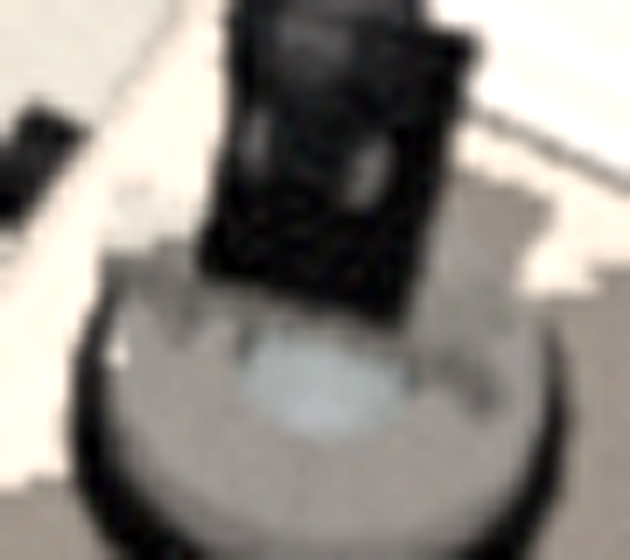

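View pics/top5.png

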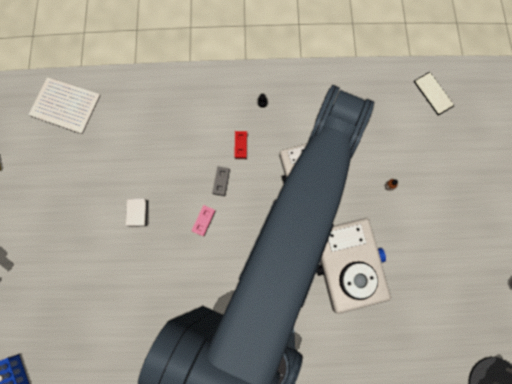

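```bash
cat > m2.py <<'E'
from h import *
import sys
n=sys.argv[1]
d=load('side'+n); d0=load('side4')
def z(d):
    im=d['image'][220:246,288:326,::-1]
    b=cv2.resize(im,None,fx=20,fy=20,interpolation=cv2.INTER_LANCZOS4)
    l=cv2.cvtColor(b,cv2.COLOR_BGR2GRAY).astype(float); return np.clip((l-40)*2.6,0,255).astype(np.uint8)
cv2.imwrite(f'pics/mm{n}.png',z(d))
o=status.get_obs();R=Ro.from_euler('xyz',o['orientation']).as_matrix()
for sx in(-.025,.025):
  p=o['eef_pos']+R@[sx,0,.054]; q=proj(d,[p])[0]; print('tip',sx,p.round(4),((q-[288,220]+.5)*20-.5).round(0))
E
python3 m2.py 5
```

```text
tip -0.025 [ 0.4919 -0.1799  0.0837] [579. 350.]
tip 0.025 [ 0.4692 -0.1353  0.0851] [156. 231.]
```

View pics/mm5.png

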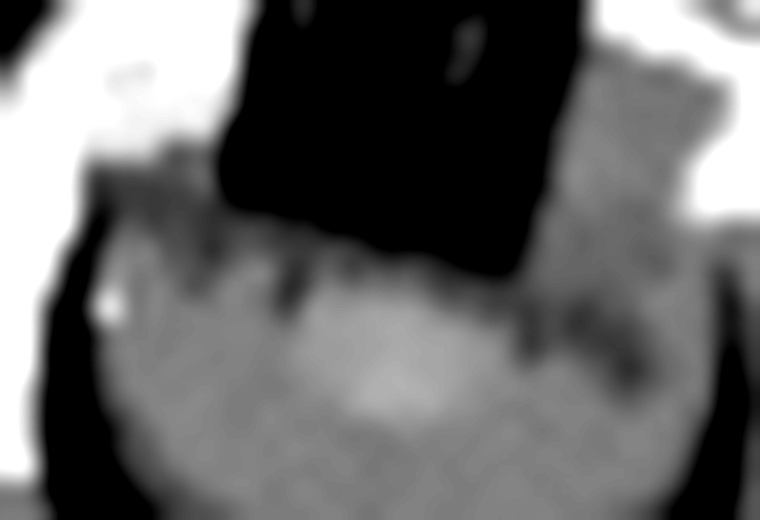

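Emit:
{"api": "move_arm", "payload": {"series": [[0, -0.004, 0.0015, 0, 0.005], [0, -0.002, 0.001, 0, 0], [0, 0, 0, 0, 0]]}}

```text
clock: 6.8
eef_pos: [0.4886, -0.1631, 0.1391]
orientation: [-3.114, -0.025, 2.037]
ft_force: [-0.1, -0.4, -2.7]
finger_gap: 0.0163
```

```bash
cat >> h.py <<'E'
def pm(x=.485,y=-.1615):
    o=status.get_obs();R=Ro.from_euler('xyz',o['orientation']).as_matrix(); p=o['eef_pos']+R@[0,0,.054]
    print('t',round(o['clock'],2),'tcp',o['eef_pos'].round(4),'rpy',o['orientation'].round(3),'F',o['ft_force'].round(1),'M',o['wrist_torque'].round(2))
    print('prong',p.round(4),'need tool',(R.T@(np.array([x,y,p[2]])-p)).round(4),'q6',o['qpos'][5].round(3))
E
python3 -c "
from h import *
pm()"
```

```text
t 6.8 tcp [ 0.4886 -0.1631  0.1391] rpy [-3.114 -0.025  2.037] F [-0.1 -0.4 -2.7] M [-0.   -0.05  0.01]
prong [ 0.4867 -0.1625  0.0852] need tool [ 0.0017 -0.0011  0.0001] q6 0.656
```

Emit:
{"api": "move_arm", "payload": {"series": [[0, 0.0015, -0.001, 0.002, 0], [0, 0, 0, 0.003, 0], [0, 0, 0, 0.002, 0]]}}

```text
clock: 7.1
eef_pos: [0.4872, -0.1624, 0.1325]
orientation: [-3.115, -0.024, 2.037]
ft_force: [-0.2, -0.2, -2.5]
finger_gap: 0.0166
```

```bash
python3 -c "
from h import *
pm()"
```

```text
t 7.1 tcp [ 0.4872 -0.1624  0.1325] rpy [-3.115 -0.024  2.037] F [-0.2 -0.2 -2.5] M [-0.06 -0.07 -0.03]
prong [ 0.4854 -0.1619  0.0785] need tool [ 0.0005 -0.0002  0.    ] q6 0.656
```

Emit:
{"api": "move_arm", "payload": {"series": [[0, 0, 0, 0.002, 0], [0, 0, 0, 0.002, 0]]}}

```text
clock: 7.3
eef_pos: [0.4868, -0.1622, 0.1278]
orientation: [-3.115, -0.025, 2.037]
ft_force: [0.0, -0.4, -2.3]
finger_gap: 0.017
```

```bash
python3 -c "
from h import *
pm()"
```

```text
t 7.3 tcp [ 0.4868 -0.1622  0.1278] rpy [-3.115 -0.025  2.037] F [ 0.  -0.4 -2.3] M [-0.   -0.09 -0.  ]
prong [ 0.4849 -0.1617  0.0739] need tool [ 0.0001  0.0001 -0.    ] q6 0.656
```

Emit:
{"api": "move_arm", "payload": {"series": [[0, 0, 0, 0.002, 0], [0, 0, 0, 0.002, 0]]}}

```text
clock: 7.5
eef_pos: [0.4866, -0.162, 0.124]
orientation: [-3.115, -0.025, 2.037]
ft_force: [-1.7, 1.1, 8.2]
finger_gap: 0.0169
```

```bash
python3 -c "
from h import *
pm()"
```

```text
t 7.5 tcp [ 0.4866 -0.162   0.124 ] rpy [-3.115 -0.025  2.037] F [-1.7  1.1  8.2] M [ 0.15  0.42 -0.01]
prong [ 0.4847 -0.1615  0.07  ] need tool [-0.0001  0.0002 -0.    ] q6 0.656
```

Emit:
{"api": "move_arm", "payload": {"series": [[0, 0, 0, -0.001, 0.03], [0, 0, 0, 0, 0.05], [0, 0, 0, 0, 0.05]]}}

```text
clock: 7.8
eef_pos: [0.4872, -0.1621, 0.1255]
orientation: [-3.113, -0.02, 1.905]
ft_force: [-0.4, -0.2, -2.8]
finger_gap: 0.0165
```

```bash
python3 -c "
from h import *
pm()"
```

```text
t 7.8 tcp [ 0.4872 -0.1621  0.1255] rpy [-3.113 -0.02   1.905] F [-0.4 -0.2 -2.8] M [-0.02 -0.03  0.4 ]
prong [ 0.4854 -0.1615  0.0715] need tool [ 0.0002 -0.0004  0.    ] q6 0.789
```

Moment about z is 0.4 N m with both prongs down, so the collar is turning. I'll continue in small steps.

Emit:
{"api": "move_arm", "payload": {"series": [[0, 0, -0.0003, 0.0008, 0.05], [0, 0, 0, 0, 0.05], [0, 0, 0, 0, 0.05], [0, 0, 0, 0, 0.05]]}}

```text
clock: 8.2
eef_pos: [0.4875, -0.1622, 0.1254]
orientation: [-3.111, -0.013, 1.702]
ft_force: [-0.8, -0.3, -3.0]
finger_gap: 0.0167
```

```bash
python3 -c "
from h import *
pm()"
```

```text
t 8.2 tcp [ 0.4875 -0.1622  0.1254] rpy [-3.111 -0.013  1.702] F [-0.8 -0.3 -3. ] M [ 0.01 -0.03  0.43]
prong [ 0.4858 -0.1617  0.0715] need tool [ 0.0003 -0.0008  0.    ] q6 0.991
```

Emit:
{"api": "move_arm", "payload": {"series": [[0, 0.0003, -0.0007, 0.001, 0.05], [0, 0, 0, 0.0004, 0.05], [0, 0, 0, 0, 0.05], [0, 0, 0, 0, 0.05]]}}

```text
clock: 8.6
eef_pos: [0.4878, -0.1623, 0.1253]
orientation: [-3.112, -0.005, 1.499]
ft_force: [0.6, -0.5, -1.3]
finger_gap: 0.0167
```

```bash
python3 -c "
from h import *
pm()"
```

```text
t 8.6 tcp [ 0.4878 -0.1623  0.1253] rpy [-3.112 -0.005  1.499] F [ 0.6 -0.5 -1.3] M [ 0.   -0.05  0.36]
prong [ 0.4863 -0.1619  0.0713] need tool [ 0.0003 -0.0013  0.    ] q6 1.194
```

Emit:
{"api": "move_arm", "payload": {"series": [[0, 0, -0.0007, 0.0008, 0.05], [0, 0, -0.0003, 0, 0.05], [0, 0, 0, 0, 0.04]]}}

```text
clock: 8.9
eef_pos: [0.4879, -0.1623, 0.1252]
orientation: [-3.115, -0.001, 1.357]
ft_force: [0.6, -0.0, -3.1]
finger_gap: 0.0167
```

```bash
python3 -c "
from h import *
pm()"
```

```text
t 8.9 tcp [ 0.4879 -0.1623  0.1252] rpy [-3.115e+00 -1.000e-03  1.357e+00] F [ 0.6 -0.  -3.1] M [-0.04 -0.03  0.35]
prong [ 0.4865 -0.162   0.0713] need tool [ 0.0002 -0.0016  0.    ] q6 1.336
```

Turned 0.68 so far. Now approaching the stop with smaller steps.

Emit:
{"api": "move_arm", "payload": {"series": [[0, 0, -0.0007, 0.0006, 0.03], [0, 0, 0, 0, 0.03]]}}

```text
clock: 9.1
eef_pos: [0.488, -0.1623, 0.1252]
orientation: [-3.117, 0.001, 1.297]
ft_force: [-0.8, -0.8, -3.2]
finger_gap: 0.0168
```

Emit:
{"api": "move_arm", "payload": {"series": [[0, 0, 0, 0, 0.03], [0, 0, 0, 0, 0.03]]}}

```text
clock: 9.3
eef_pos: [0.4881, -0.1624, 0.1252]
orientation: [-3.118, 0.003, 1.237]
ft_force: [-0.7, 0.1, -1.9]
finger_gap: 0.0168
```

```bash
python3 -c "
from h import *
pm()"
```

```text
t 9.3 tcp [ 0.4881 -0.1624  0.1252] rpy [-3.118e+00  3.000e-03  1.237e+00] F [-0.7  0.1 -1.9] M [ 0.06 -0.09  0.37]
prong [ 0.4868 -0.1621  0.0712] need tool [-0.     -0.0019  0.    ] q6 1.457
```

Emit:
{"api": "move_arm", "payload": {"series": [[0, 0, 0, 0, 0.03]]}}

```text
clock: 9.4
eef_pos: [0.4881, -0.1625, 0.1252]
orientation: [-3.118, 0.004, 1.207]
ft_force: [-0.8, -0.4, -3.0]
finger_gap: 0.0166
```

```bash
python3 -c "
from h import *
pm()"
```

```text
t 9.4 tcp [ 0.4881 -0.1625  0.1252] rpy [-3.118  0.004  1.207] F [-0.8 -0.4 -3. ] M [ 0.02 -0.07  0.35]
prong [ 0.4868 -0.1622  0.0712] need tool [-0.     -0.0019  0.    ] q6 1.487
```

Emit:
{"api": "move_arm", "payload": {"series": [[0, 0, 0, 0, 0.03]]}}

```text
clock: 9.5
eef_pos: [0.4881, -0.1625, 0.1252]
orientation: [-3.118, 0.004, 1.177]
ft_force: [0.0, -0.2, -1.9]
finger_gap: 0.0166
```

```bash
python3 -c "
from h import *
pm()"
```

```text
t 9.5 tcp [ 0.4881 -0.1625  0.1252] rpy [-3.118  0.004  1.177] F [ 0.  -0.2 -1.9] M [ 0.02 -0.07  0.35]
prong [ 0.4868 -0.1622  0.0712] need tool [-0.     -0.0019  0.    ] q6 1.517
```

Emit:
{"api": "move_arm", "payload": {"series": [[0, 0, 0, 0, 0.025]]}}

```text
clock: 9.6
eef_pos: [0.4881, -0.1625, 0.1252]
orientation: [-3.118, 0.005, 1.151]
ft_force: [-0.3, -0.4, -2.6]
finger_gap: 0.0162
```

```bash
python3 -c "
from h import *
pm()"
```

```text
t 9.6 tcp [ 0.4881 -0.1625  0.1252] rpy [-3.118  0.005  1.151] F [-0.3 -0.4 -2.6] M [ 0.08 -0.02  0.33]
prong [ 0.4869 -0.1622  0.0713] need tool [-0.0001 -0.002   0.    ] q6 1.542
```

Emit:
{"api": "move_arm", "payload": {"series": [[0, 0, 0, 0, 0.025]]}}

```text
clock: 9.7
eef_pos: [0.4882, -0.1625, 0.1253]
orientation: [-3.119, 0.006, 1.125]
ft_force: [0.0, -0.7, -2.3]
finger_gap: 0.0169
```

```bash
python3 -c "
from h import *
pm()"
```

```text
t 9.7 tcp [ 0.4882 -0.1625  0.1253] rpy [-3.119  0.006  1.125] F [ 0.  -0.7 -2.3] M [-0.03 -0.08  0.31]
prong [ 0.4869 -0.1622  0.0713] need tool [-0.0002 -0.0021  0.    ] q6 1.568
```

Emit:
{"api": "move_arm", "payload": {"series": [[0, 0, 0, 0, 0.02]]}}

```text
clock: 9.8
eef_pos: [0.4882, -0.1625, 0.1252]
orientation: [-3.119, 0.006, 1.104]
ft_force: [0.5, -0.1, -1.9]
finger_gap: 0.0166
```

```bash
python3 -c "
from h import *
pm()"
```

```text
t 9.8 tcp [ 0.4882 -0.1625  0.1252] rpy [-3.119  0.006  1.104] F [ 0.5 -0.1 -1.9] M [ 0.03 -0.06  0.34]
prong [ 0.487  -0.1623  0.0713] need tool [-0.0002 -0.0021  0.    ] q6 1.59
```

Emit:
{"api": "move_arm", "payload": {"series": [[0, 0, 0, 0, 0.02]]}}

```text
clock: 9.9
eef_pos: [0.4882, -0.1626, 0.1252]
orientation: [-3.119, 0.007, 1.083]
ft_force: [-0.3, -1.1, -2.3]
finger_gap: 0.0167
```

```bash
python3 -c "
from h import *
pm()"
```

```text
t 9.9 tcp [ 0.4882 -0.1626  0.1252] rpy [-3.119  0.007  1.083] F [-0.3 -1.1 -2.3] M [ 0.01 -0.11  0.31]
prong [ 0.487  -0.1623  0.0712] need tool [-0.0002 -0.0021  0.    ] q6 1.611
```

Emit:
{"api": "move_arm", "payload": {"series": [[0, 0, 0, 0, 0.02]]}}

```text
clock: 10.0
eef_pos: [0.4882, -0.1626, 0.1252]
orientation: [-3.119, 0.007, 1.062]
ft_force: [-0.4, -0.2, -3.3]
finger_gap: 0.0172
```

```bash
python3 -c "
from h import *
pm()"
```

```text
t 10.0 tcp [ 0.4882 -0.1626  0.1252] rpy [-3.119  0.007  1.062] F [-0.4 -0.2 -3.3] M [-0.1  -0.03  0.82]
prong [ 0.487  -0.1624  0.0712] need tool [-0.0002 -0.0021  0.    ] q6 1.632
```

Emit:
{"api": "move_arm", "payload": {"series": [[0, 0, 0, 0, 0.02]]}}

```text
clock: 10.1
eef_pos: [0.4881, -0.1626, 0.1253]
orientation: [-3.119, 0.008, 1.043]
ft_force: [-0.7, -1.0, -2.2]
finger_gap: 0.0168
```

```bash
python3 -c "
from h import *
pm()"
```

```text
t 10.1 tcp [ 0.4881 -0.1626  0.1253] rpy [-3.119  0.008  1.043] F [-0.7 -1.  -2.2] M [-0.13 -0.02  1.32]
prong [ 0.4869 -0.1624  0.0713] need tool [-0.0002 -0.0021  0.    ] q6 1.651
```

The moment rose 0.31 → 0.82 → 1.32 N m, so the collar is tight against its stop. Next I relax the twist within the hole play and lift out.

Emit:
{"api": "move_arm", "payload": {"series": [[0, 0, 0, 0, -0.04], [0, 0, 0, 0, -0.03]]}}

```text
clock: 10.3
eef_pos: [0.4883, -0.1624, 0.1252]
orientation: [-3.119, 0.006, 1.112]
ft_force: [-0.4, -0.9, -2.4]
finger_gap: 0.0165
```

```bash
python3 -c "
from h import *
pm()"
```

```text
t 10.3 tcp [ 0.4883 -0.1624  0.1252] rpy [-3.119  0.006  1.112] F [-0.4 -0.9 -2.4] M [ 0.02 -0.03  0.02]
prong [ 0.487  -0.1622  0.0712] need tool [-0.0003 -0.0021  0.    ] q6 1.582
```

Moment is back to zero. Lifting straight up.

Emit:
{"api": "move_arm", "payload": {"series": [[0, 0, 0, -0.003, 0], [0, 0, 0, -0.005, 0], [0, 0, 0, -0.01, 0], [0, 0, 0, -0.015, 0], [0, 0, 0, -0.015, 0], [0, 0, 0, 0, 0]]}}

```text
clock: 10.9
eef_pos: [0.4893, -0.1627, 0.1769]
orientation: [-3.119, 0.006, 1.106]
ft_force: [0.5, -0.1, -2.3]
finger_gap: 0.0167
```

```bash
python3 -c "
from h import *
pm()
rows(.50,.117,.175,2.952,15)
d=save('side','side6')
cv2.imwrite('pics/m6.png',cv2.convertScaleAbs(cv2.resize(d['image'][190:250,270:340,::-1],None,fx=9,fy=9,interpolation=cv2.INTER_CUBIC),alpha=1.7))
"
```

```text
t 10.9 tcp [ 0.4893 -0.1627  0.1769] rpy [-3.119  0.006  1.106] F [ 0.5 -0.1 -2.3] M [ 0.01 -0.09 -0.01]
prong [ 0.488  -0.1625  0.1229] need tool [-0.0005 -0.0031  0.0001] q6 1.588
[0, 0.017, -0.0077, 0.0001, np.float64(-0.123)]
[0, 0.0178, -0.0056, 0.0001, np.float64(-0.123)]
[0, 0.0184, -0.0033, 0.0001, np.float64(-0.123)]
[0, 0.0186, -0.0011, 0.0001, np.float64(-0.123)]
[0, 0.0186, 0.0012, 0.0001, np.float64(-0.123)]
[0, 0.0183, 0.0035, 0.0001, np.float64(-0.123)]
[0, 0.0178, 0.0057, 0.0001, np.float64(-0.123)]
[0, 0.0169, 0.0079, 0.0001, np.float64(-0.123)]
[0, 0.0158, 0.0099, 0.0001, np.float64(-0.123)]
[0, 0.0145, 0.0118, 0.0001, np.float64(-0.123)]
[0, 0.0129, 0.0134, 0.0001, np.float64(-0.123)]
[0, 0.0112, 0.0149, 0.0001, np.float64(-0.123)]
[0, 0.0093, 0.0162, 0.0001, np.float64(-0.123)]
[0, 0.0072, 0.0172, 0.0001, np.float64(-0.123)]
[0, 0.0051, 0.018, 0.0001, np.float64(-0.123)]
```

View pics/m6.png

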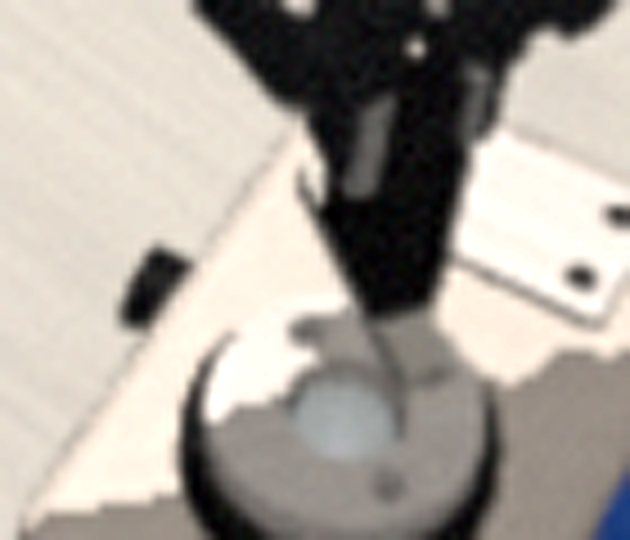

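The near hole is now at about (390,482) in this crop, so the collar has rotated and the spanner is clear. I'll take it back to the stand.

Emit:
{"api": "move_arm", "payload": {"series": [[0, 0.017, -0.008, -0.001, -0.12], [0, 0.018, -0.006, -0.001, -0.12], [0, 0.018, -0.003, -0.001, -0.12], [0, 0.018, -0.001, -0.001, -0.12], [0, 0.018, 0.001, -0.001, -0.12], [0, 0.018, 0.0035, -0.001, -0.12], [0, 0.018, 0.006, -0.001, -0.12], [0, 0, 0, 0, 0]]}}

```text
clock: 11.75
eef_pos: [0.491, -0.029, 0.1783]
orientation: [-3.115, -0.019, 1.975]
ft_force: [-0.1, -0.5, -2.6]
finger_gap: 0.0165
```

```bash
python3 -c "
from h import *
pm()
rows(.505,.117,.175,2.952,8)
"
```

```text
t 11.75 tcp [ 0.491  -0.029   0.1783] rpy [-3.115 -0.019  1.975] F [-0.1 -0.5 -2.6] M [-0.03 -0.09  0.03]
prong [ 0.4893 -0.0286  0.1243] need tool [-0.1205 -0.0563 -0.0008] q6 0.97
[0, 0.0161, 0.0088, 0.0004, np.float64(-0.1221)]
[0, 0.0149, 0.0107, 0.0004, np.float64(-0.1221)]
[0, 0.0135, 0.0124, 0.0004, np.float64(-0.1221)]
[0, 0.0119, 0.014, 0.0004, np.float64(-0.1221)]
[0, 0.0101, 0.0153, 0.0004, np.float64(-0.1221)]
[0, 0.0081, 0.0164, 0.0004, np.float64(-0.1221)]
[0, 0.0061, 0.0173, 0.0004, np.float64(-0.1221)]
[0, 0.0039, 0.0179, 0.0004, np.float64(-0.1221)]
```

Emit:
{"api": "move_arm", "payload": {"series": [[0, 0.016, 0.009, 0, -0.12], [0, 0.015, 0.0105, 0, -0.12], [0, 0.0135, 0.0125, 0, -0.12], [0, 0.012, 0.014, 0, -0.12], [0, 0.01, 0.015, 0, -0.12], [0, 0.008, 0.016, 0, -0.12], [0, 0.006, 0.017, 0, -0.12], [0, 0, 0, 0, 0]]}}

```text
clock: 12.55
eef_pos: [0.5018, 0.097, 0.1729]
orientation: [-3.131, -0.038, 2.829]
ft_force: [1.1, 0.5, -2.8]
finger_gap: 0.0163
```

```bash
python3 -c "
from h import *
pm(.508,.1175)
rows(.508,.1175,.16,2.952,3)
# stand holes from earlier pictures
d=load('side3')
print(plane(d,[[180+222/5-.4,80+512/5-.4],[180+305/5-.4,80+470/5-.4]],.025).round(4))
t=load('top5')['image'][:,:,::-1]
cv2.imwrite('pics/z8.png',cv2.resize(t[160:205,200:245],None,fx=12,fy=12,interpolation=cv2.INTER_CUBIC))
cv2.imwrite('pics/z9.png',cv2.resize(load('side5')['image'][155:205,205:260,::-1],None,fx=11,fy=11,interpolation=cv2.INTER_CUBIC))
"
```

```text
t 12.55 tcp [0.5018 0.097  0.1729] rpy [-3.131 -0.038  2.829] F [ 1.1  0.5 -2.8] M [-0.06 -0.08 -0.05]
prong [0.4996 0.0971 0.1189] need tool [-0.0017  0.022  -0.0003] q6 0.369
[0, 0.0001, 0.0071, 0.0043, np.float64(-0.0409)]
[0, -0.0002, 0.0071, 0.0043, np.float64(-0.0409)]
[0, -0.0005, 0.0071, 0.0043, np.float64(-0.0409)]
[[0.4856 0.1263 0.025 ]
 [0.5371 0.1164 0.025 ]]
```

View pics/z8.png

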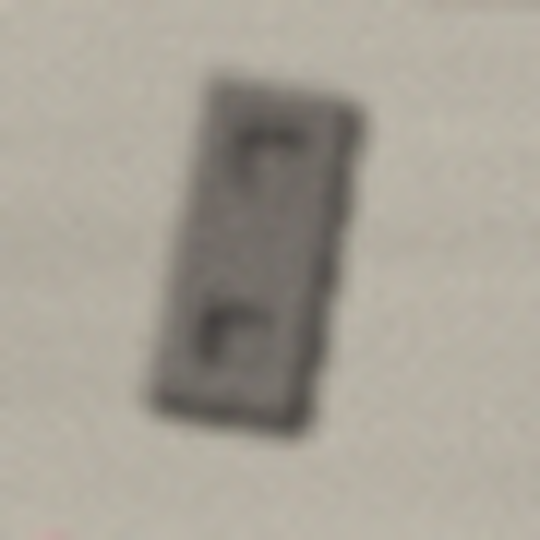

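View pics/z9.png

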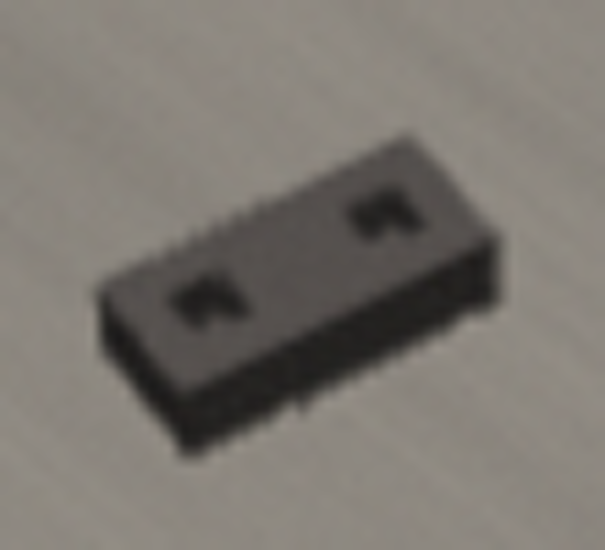

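```bash
python3 -c "
from h import *
T1=lambda P,x0,y0,k:[[x0+(a+.5)/k-.5,y0+(b+.5)/k-.5] for a,b in P]
for d,c,h,x,y,k in((load('top5'),[[212,75],[350,100],[155,402],[298,420]],[[268,158],[233,335]],200,160,12),(load('side5'),[[98,290],[190,392],[498,238],[408,135]],[[208,302],[388,216]],205,155,11)):
    a=plane(d,T1(c,x,y,k),.025);b=plane(d,T1(h,x,y,k),.025); v=b[1]-b[0]
    print(a.mean(0).round(4),b.mean(0).round(4),np.linalg.norm(v).round(4),np.arctan2(v[1],v[0])%np.pi)
    a=plane(d,T1(c,x,y,k),.025); print(a.round(4).tolist())
"
```

```text
[0.5051 0.1171 0.025 ] [0.5057 0.1179 0.025 ] 0.0489 2.9394714316604644
[[0.553, 0.1278, 0.025], [0.5449, 0.0909, 0.025], [0.4643, 0.1436, 0.025], [0.4583, 0.1059, 0.025]]
[0.5088 0.1208 0.025 ] [0.5094 0.1218 0.025 ] 0.0508 2.9255930883442667
[[0.4684, 0.1488, 0.025], [0.4626, 0.1098, 0.025], [0.5482, 0.0925, 0.025], [0.5561, 0.1319, 0.025]]
```

Emit:
{"api": "move_arm", "payload": {"series": [[0, 0, 0.008, 0.005, -0.04], [0, 0, 0.007, 0.005, -0.04], [0, -0.001, 0.005, 0.005, -0.03], [0, 0, 0, 0, 0], [0, 0, 0, 0, 0]]}}

```text
clock: 13.05
eef_pos: [0.5076, 0.1145, 0.1543]
orientation: [-3.132, -0.041, 2.94]
ft_force: [-0.7, 0.5, -2.9]
finger_gap: 0.0167
```

```bash
python3 -c "
from h import *
pm(.507,.1185)
"
```

```text
t 13.05 tcp [0.5076 0.1145 0.1543] rpy [-3.132 -0.041  2.94 ] F [-0.7  0.5 -2.9] M [ 0.01 -0.09  0.04]
prong [0.5053 0.1145 0.1003] need tool [-0.0008  0.0043 -0.0001] q6 0.293
```

Emit:
{"api": "move_arm", "payload": {"series": [[0, -0.001, 0.003, 0.01, 0], [0, 0, 0.001, 0.015, 0], [0, 0, 0, 0.015, 0], [0, 0, 0, 0.01, 0], [0, 0, 0, 0, 0]]}}

```text
clock: 13.55
eef_pos: [0.5079, 0.1176, 0.1014]
orientation: [-3.132, -0.04, 2.937]
ft_force: [-0.0, -0.2, -3.4]
finger_gap: 0.017
```

```bash
python3 -c "
from h import *
pm(.507,.1185)
d=save('side','side7')
cv2.imwrite('pics/m7.png',cv2.convertScaleAbs(cv2.resize(d['image'][130:205,190:270,::-1],None,fx=8,fy=8,interpolation=cv2.INTER_CUBIC),alpha=1.7))
"
```

```text
t 13.55 tcp [0.5079 0.1176 0.1014] rpy [-3.132 -0.04   2.937] F [-0.  -0.2 -3.4] M [ 0.03 -0.06  0.05]
prong [0.5057 0.1176 0.0474] need tool [-0.001   0.0012 -0.0001] q6 0.302
```

View pics/m7.png

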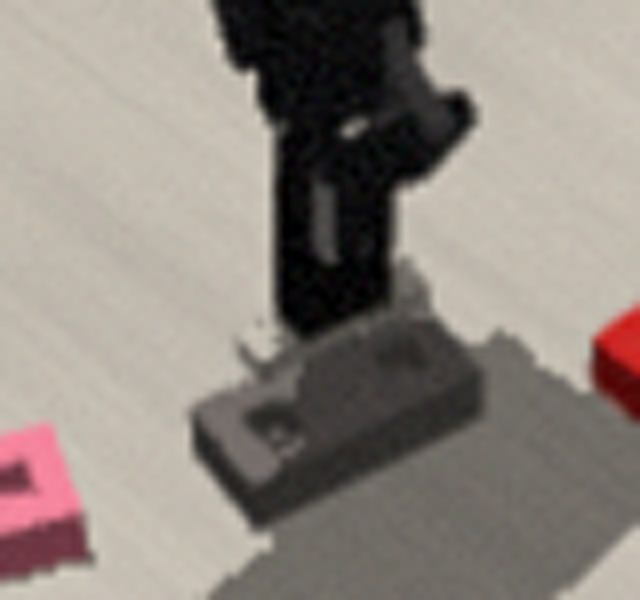

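Prongs sit over the holes within about 1–2 mm. Lowering.

Emit:
{"api": "move_arm", "payload": {"series": [[0, -0.001, 0.001, 0.008, 0], [0, 0, 0, 0.008, 0], [0, 0, 0, 0.005, 0], [0, 0, 0, 0, 0]]}}

```text
clock: 14.0
eef_pos: [0.5103, 0.1185, 0.0812]
orientation: [-3.134, -0.035, 2.936]
ft_force: [0.1, 0.6, -3.1]
finger_gap: 0.0169
```

```bash
python3 -c "
from h import *
pm(.507,.1185)
"
```

```text
t 14.0 tcp [0.5103 0.1185 0.0812] rpy [-3.134 -0.035  2.936] F [ 0.1  0.6 -3.1] M [ 0.01 -0.03 -0.01]
prong [0.5083 0.1185 0.0273] need tool [ 0.0013 -0.0003  0.    ] q6 0.303
```

Emit:
{"api": "move_arm", "payload": {"series": [[0, 0.001, 0, 0.003, 0], [0, 0, 0, 0.003, 0]]}}

```text
clock: 14.2
eef_pos: [0.5096, 0.1188, 0.0757]
orientation: [-3.134, -0.034, 2.937]
ft_force: [0.6, 0.5, -2.9]
finger_gap: 0.0168
```

```bash
python3 -c "
from h import *
pm(.507,.1185)
"
```

```text
t 14.2 tcp [0.5096 0.1188 0.0757] rpy [-3.134 -0.034  2.937] F [ 0.6  0.5 -2.9] M [ 0.05  0.   -0.03]
prong [0.5077 0.1188 0.0217] need tool [ 0.0007 -0.0004  0.    ] q6 0.304
```

Emit:
{"api": "move_arm", "payload": {"series": [[0, 0, 0, 0.002, 0], [0, 0, 0, 0.002, 0]]}}

```text
clock: 14.4
eef_pos: [0.5096, 0.1188, 0.0716]
orientation: [-3.134, -0.034, 2.937]
ft_force: [-2.8, 0.4, 3.4]
finger_gap: 0.0164
```

```bash
python3 -c "
from h import *
pm(.507,.1185)
"
```

```text
t 14.4 tcp [0.5096 0.1188 0.0716] rpy [-3.134 -0.034  2.937] F [-2.8  0.4  3.4] M [ 0.04  0.35 -0.02]
prong [0.5077 0.1188 0.0176] need tool [ 0.0006 -0.0005  0.    ] q6 0.304
```

Emit:
{"api": "move_arm", "payload": {"series": [[0, 0, 0, 0.001, 0], [0.02, 0, 0, 0, 0], [0.025, 0, 0, 0, 0], [0.035, 0, 0, 0, 0], [0.06, 0, 0, 0, 0], [0.0854, 0, 0, 0, 0], [0.0854, 0, 0, 0, 0]]}}

```text
clock: 15.1
eef_pos: [0.5122, 0.1191, 0.0738]
orientation: [-3.136, -0.027, 2.937]
ft_force: [-0.7, 0.1, 0.9]
finger_gap: 0.0766
```

```bash
python3 -c "
from h import *
pm(.507,.1185)
d=save('side','side8')
cv2.imwrite('pics/m8.png',cv2.convertScaleAbs(cv2.resize(d['image'][130:205,190:270,::-1],None,fx=8,fy=8,interpolation=cv2.INTER_CUBIC),alpha=1.7))
"
```

```text
t 15.1 tcp [0.5122 0.1191 0.0738] rpy [-3.136 -0.027  2.937] F [-0.7  0.1  0.9] M [ 0.03 -0.05  0.04]
prong [0.5107 0.1191 0.0199] need tool [ 0.0035 -0.0013  0.0001] q6 0.304
```

View pics/m8.png

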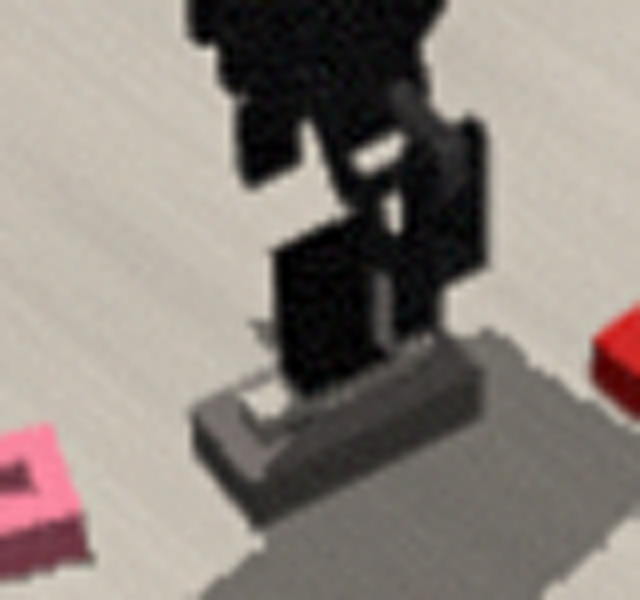

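The spanner stands released in the stand, with its bar seated. Lifting away.

Emit:
{"api": "move_arm", "payload": {"series": [[0.0854, 0.002, 0, -0.01, 0], [0.0854, 0, 0, -0.02, 0], [0.0854, 0, 0, -0.025, 0], [0.0854, 0, 0, -0.03, 0], [0.0854, 0, 0, -0.03, 0], [0.0854, 0.01, 0.02, -0.02, 0], [0.0854, 0.01, 0.03, -0.01, 0], [0.0854, 0.01, 0.03, 0, 0]]}}

```text
clock: 15.95
eef_pos: [0.5003, 0.2029, 0.2291]
orientation: [-3.136, -0.026, 2.929]
ft_force: [0.4, -0.4, 0.2]
finger_gap: 0.0855
```

Emit:
{"api": "move_arm", "payload": {"series": [[0.0854, 0.02, 0.04, 0, 0], [0.0854, 0.02, 0.04, 0, 0], [0.0854, 0.02, 0.04, 0, 0], [0.0854, 0.02, 0.04, 0, 0], [0.0854, 0.02, 0.03, 0, 0], [0.0854, 0, 0, 0, 0], [0.0854, 0, 0, 0, 0]]}}

```text
clock: 16.65
eef_pos: [0.4397, 0.4216, 0.238]
orientation: [3.14, -0.019, 2.933]
ft_force: [-0.2, -0.8, -0.0]
finger_gap: 0.0855
```

```bash
python3 -c "
from h import *
pm()
t=save('top','top9'); d=save('side','side9')
z=lambda im:cv2.convertScaleAbs(cv2.resize(im,(390,390),interpolation=cv2.INTER_CUBIC),alpha=1.4)
cv2.imwrite('pics/m9.png',np.hstack([z(d['image'][140:205,205:270,::-1]),z(d['image'][195:270,270:345,::-1])]))
cv2.imwrite('pics/m10.png',t['image'][:,:,::-1])
"
```

```text
t 16.65 tcp [0.4397 0.4216 0.238 ] rpy [ 3.14  -0.019  2.933] F [-0.2 -0.8 -0. ] M [-0.03  0.01 -0.02]
prong [0.4387 0.4219 0.184 ] need tool [-0.1662 -0.5611 -0.004 ] q6 0.855
```

View pics/m9.png

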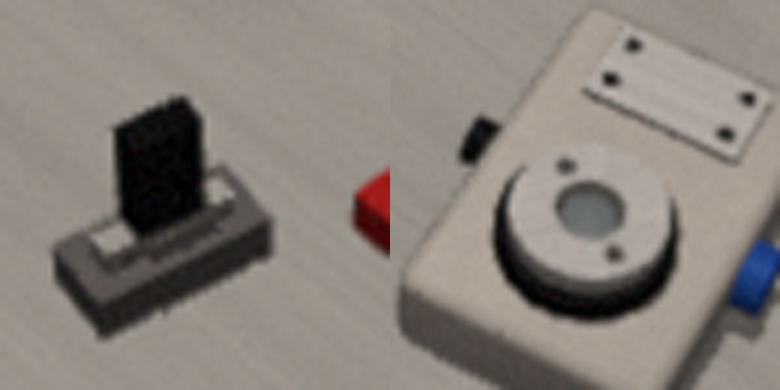

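View pics/m10.png

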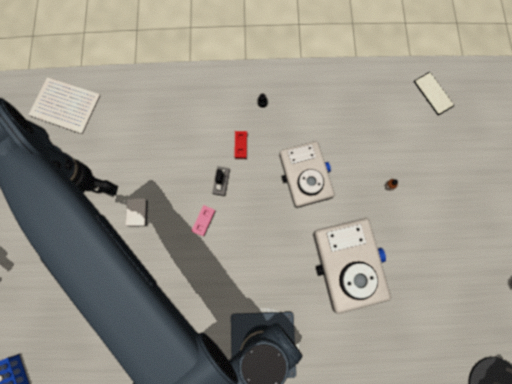

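```bash
python3 -c "
from h import *
d=load('side9'); k=390/75
p=plane(d,[[270+(a-390+.5)/k-.5,195+(b+.5)/k-.5] for a,b in((567,165),(614,254))],.078); v=p[0]-p[1]
print(np.arctan2(v[1],v[0]),'before 2.032', np.linalg.norm(v))
print(manip.hand_in())
"
```

```text
1.1412493357838223 before 2.032 0.050303414484614874
the job is handed in; nothing more can be done
None
```

The collar is tightened against its stop and the spanner is back in its stand, upright and released. I've handed the job in, at about 17 s of the 72 s allowed; the hand-in gave no verdict.

**Engagement:** Both prongs went into the collar's holes on the first descent. Their tips reached about 7 to 8 mm below the collar's face, and the bar touched down at about 10 N.

**Tightening:** I turned clockwise at a steady 0.3 to 0.4 N m. At the end the moment rose to 0.8 and then 1.3 N m, and I stopped there and backed off to zero. At 1.3 N m each prong would carry about 26 N; I did not measure the spanner-to-foot force itself.

**Last checks:**
- **Collar:** the side pictures show the holes turned by about 0.89 rad. A start between 0 and 0.2 should need 0.75 to 0.95, so this fits, as does the rise in moment.
- **Spanner:** the last side picture shows it upright with its bar flat on the grey stand and both prongs down. The gripper is open and clear.
- **Other things:** the eyepiece, oil bottle and slide box look where they were in the top view. I checked this by eye only.

**What disagreed:** the two cameras differed by 3 to 4 mm, so I used the mean of their readings. The tool also drifted to a tilt of up to about 0.04 rad, which I allowed for when placing the prongs.

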